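# Seat the mug mandrel in the marking turntable

### The arm

A 7-joint arm with a two-finger parallel gripper is mounted at the origin on the work surface. World frame = base frame: x ahead of the robot, y to its left, z up, the work surface at z = 0. Lengths are in m, angles in rad, forces in N, time in s.
With the tool pointing down it reaches from about 0.375 to 0.925 m from the base axis. Payload 3.1 kg.
Tool frame: the origin (TCP) lies between the finger pads; the fingertips stand 19 mm ahead of it and the grasp point (between the pads) is the TCP; z points along the fingers, y is the direction in which the jaws open and shut (so a half turn about z gives the same grasp; the last joint's range is limited). The gripper opens to 85 mm and grips with 20 to 120 N. Pads are 22 mm wide; open, the fingers measure 114 mm over their backs; the gripper's body (76 mm by 85 mm) begins 54 mm behind the grasp point. The pads swing forward as they close: fully open they stand 13 mm farther back than shut.
Start: joints at [1.117, 0.383, 0.044, 1.598, -0.018, 1.161, -0.05], TCP at [0.226, -0.609, 0.25] pointing down, gripper open.
Joint ranges: [-2.61, 2.61], [-0.41, 2.15], [-1.48, 1.57], [0, 2.5], [-1.57, 4.71], [0.05, 1.97], [-2.85, 2.85]. Speed limits (rad/s): [2.79, 2.79, 3.14, 3.14, 3.14, 3.14, 3.14].

### API

Orientations are given as a unit quaternion [x, y, z, w].
In Python, from bench import move_ptp, movel, move_j, move_gripper, pause, inverse_kinematics, read_camera, camera_params, MotionError, sign_off, look_for, tip_of, read_time_s, read_qpos, read_joint_vel, read_effort, read_eef_pos, read_tcp_rot, read_ft_force, read_ft_torque, read_finger_gap gives the robot as it stands. Calls block until the motion is done:
- move_ptp(position, orientation): joint-space move of the TCP to a pose.
- movel(position, orientation=None, speed=0.15): straight line of the TCP; orientation=None keeps the orientation; speed is the mean speed in m/s.
- move_j(angles): joint-space move.
- move_gripper(opening, effort=None): finger opening in m; effort is the grip in N (None keeps the last); returns when the fingers have stopped.
- pause(seconds).
- inverse_kinematics(position, orientation): joint angles nearest the present ones, or None.
- read_camera(name): name is "scene" or "top" or "wrist"; returns the picture (400x640x3 uint8, red, green, blue); there is no depth.
- camera_params(name): a dict with "K" (3x3 intrinsics, pixels), "dist_coeffs" ([k1, k2, p1, p2, k3] as OpenCV has them; the pictures are not rectified), "camera_from_world" (4x4, takes a point from world to camera coordinates). Camera axes: x right, y down, z forward; pixel columns grow to the right and rows downward; lengths in m; the calibration is good to about 2 mm. A picture is of the moment at which its call begins: read the wrist's pose just before it. camera_params takes no time and is no camera call; for the wrist camera it gives the pose at the moment of the call.
A pose or a line that the arm cannot do raises MotionError and nothing moves.
- sign_off(): hands the job in, once; it reports no verdict.
Trained networks look in the newest picture that a camera, given by its name, has taken for a name from the list of things; names that differ only in an ending like _2 or _b are one class to them, and where a whole thing is asked for, a point or a joint stands for the part that bears it (a point fixed in the world has none). Each returns a list of dicts, best first, with "confidence" (0 to 1); they miss things now and then, are a little off and sometimes report something else, mostly with a low value. They report only what shows in the picture. A call takes as long as a camera call. They do not tell look-alikes from the thing itself.
- look_for(camera, name): "at" ([column, row] in pixels, amid what is visible of it).
- tip_of(camera, name): "at" ([column, row] in pixels: a listed point, or the origin of a listed thing).
Readings, each from a call of its own:
- read_time_s(): time.
- read_qpos(): joint angles.
- read_joint_vel(): joint speeds.
- read_effort(): joint torques, N m.
- read_eef_pos(): TCP position.
- read_tcp_rot(): TCP orientation.
- read_ft_force(): force on the tool from outside, world axes, zero at the start.
- read_ft_torque(): the same for the moment, N m.
- read_finger_gap(): finger opening in m.
Only numpy, scipy, OpenCV 4.12 (cv2) and the standard library are available. Lean on these libraries where they do the work, as an engineer would, in place of code of your own. Each camera call takes 0.05 s, during which the arm holds its last target. There are 200 camera calls.

### The job

Take the mug mandrel with the orange bands out of its rack and seat its tapered shank fully home in the turntable's spindle, with the two slots in its flange down over the spindle's two brass drive dogs: turn it under light pressure until it drops over them; press no harder than about 10 N, and do not force it. Only then turn the mandrel clockwise, and the spindle with it, gently round until its slots line up with the two orange marks on the housing, and let go. Leave everything else on the table where it is.

Things in the scene. Friction and masses are not known exactly. Their poses are not given: they have to be found in the camera images.
- mandrel_center (a point): Centre of the round, rubber-sleeved grip post (40 mm across, 50 mm tall) of the loose mandrel with ORANGE bands, about 0.3 kg; grasp it at any yaw. z is its axis, up. Below this point: flange, 64 mm across, top 25 mm and underside 35 mm down; tapered shank, 30 mm across at the flange, 17 mm at the tip, 81 mm down. x runs through the flange's slots
- mandrel: The same orange mandrel as a body; origin at the tip of its shank, axes as above. Two open slots 11 mm wide are cut right through the flange's rim, opposite each other on its x axis, from 17.5 mm radius outward; either slot fits either dog
- mandrel_b: Second mandrel of the same shape with BLUE bands, in the rack's other hole; bystander. Origin at the tip of its shank
- rack: Fixed wooden rack, 100 x 250 x 60 mm high (its x, y, z), origin at the centre of its underside, with two 35 mm holes 65 mm either side of the centre along its y; the mandrels stand in them, flange resting on the rack's top. Which is in which hole varies
- turntable: Fixed grey housing, 160 x 160 x 72 mm high, origin at the centre of its underside, z up, x along the line of its two orange marks. In its middle is the steel spindle, 66 mm across, its face 90 mm above the table, with a tapered bore that fits the shank: 32 mm wide at the mouth, 50 mm deep, under 1 mm clearance each side when home
- spindle_mouth (a point): Point on the spindle's axis at the bore's mouth, level with the spindle's face; axes as the housing, not turning with the spindle. With the mandrel fully home its flange lies on this face and its post's centre is 35 mm above this point; resting on top of the dogs it is 42 mm above
- home_mark (a point): Orange mark on the housing's top, on its +x side, 60 mm from the axis. Two brass dogs stand opposite each other on the spindle's face: 8 mm wide, 7 mm tall, from 21.5 to 31.5 mm radius. Their angle is NOT given: at the start their line stands 0.35 to 1.35 rad anticlockwise (from above) of the line of the marks
- home_mark2 (a point): The other orange mark, on the -x side, 60 mm from the axis. A brake of about 0.4 N m holds the spindle against light rubbing; driven by the dogs it turns steadily, with no stop at the marks (it can go 0.5 rad past them), and stays where it is left. The slots' play on the dogs is about 0.06 rad each way
- mug_a: white enamel mug, 82 mm across, 80 mm tall, with a side handle; bystander. Origin at the centre of its underside
- mug_b: white enamel mug, 82 mm across, 80 mm tall, with a side handle; bystander. Origin at the centre of its underside
- mug_c: white enamel mug, 82 mm across, 80 mm tall, with a side handle; bystander. Origin at the centre of its underside (blue rim)
- flask: dark steel flask, 68 mm across, 190 mm tall; bystander. Origin at the centre of its underside
- giftbox: cardboard gift box, 80 mm cube; bystander. Origin at the centre of its underside
- tin: small tin with a yellow label, 60 mm across, 70 mm tall; bystander. Origin at the centre of its underside
There are look-alikes about, which are no part of the job. Leave any purple or turquoise look-alike of the mandrel alone.

How it is judged:
On the way:
1. the orange mandrel sits fully home in the spindle, its slots over the dogs, with the spindle not yet turned home (z of mandrel_center in the frame of spindle_mouth below 0.0375 m and horizontal distance between mandrel_center and spindle_mouth below 0.004 m and angle between mandrel_center's own z axis and vertical below 0.05 rad and angle between the x axis of mandrel_center and the x axis of turntable, either way round above 0.2 rad), for 0.2 s.
At the end, for the whole second after the job is handed in: Seated before it was turned, the orange mandrel is fully home (within 2.5 mm of its home height, 4 mm of the spindle axis, upright within 0.05 rad), its slots within 0.14 rad of the line of the orange marks, at rest (z of mandrel_center in the frame of spindle_mouth below 0.0375 m and horizontal distance between mandrel_center and spindle_mouth below 0.004 m and angle between mandrel_center's own z axis and vertical below 0.05 rad and linear speed of mandrel below 0.01 m/s and angular speed of mandrel below 0.1 rad/s and angle between the x axis of mandrel_center and the x axis of turntable, either way round below 0.14 rad); the robot touches nothing.
It fails at once if the orange mandrel is pressed on the turntable with more than 35 N before it has dropped over the dogs (contact force between mandrel and turntable above 35 N and z of mandrel_center in the frame of spindle_mouth above 0.0385 m).
It fails at once if the orange mandrel is forced: it presses on the turntable with more than 60 N (contact force between mandrel and turntable above 60 N).
It fails at once if the gripper or arm bears on the turntable with more than 20 N (contact force between any of the fingers, the arm and turntable above 20 N).
It fails at once if a bystander is moved more than 25 mm (distance of any of mandrel_b, mug_a, mug_b, mug_c, flask, giftbox, tin from where it was at the start of the episode above 0.025 m).
It also fails if it takes over 64 s, if anything falls off the work surface, if the arm or the gripper's body presses on something with over 40 N, if the wrist force passes 120 N, or if a joint passes its speed limit or range.

## Working session

There is one attempt and no reset: what is moved stays moved. The work goes in short steps, each a Python script; the robot and the scene stay as the last script left them, time stands still between calls to the robot, and variables do not carry over. Pictures are saved under pics/ and viewed, about 8 in all and at most 12, crops included, and the job is handed in when it is done.

```bash
ls; mkdir -p pics; python3 - <<'E'
from bench import *
import cv2,numpy as np
for c in ("scene","top"):
    im=read_camera(c); cv2.imwrite(f"pics/{c}0.png",im[:,:,::-1])
    p=camera_params(c); print(c,np.round(p["K"],1).tolist(),p["dist_coeffs"],np.round(p["camera_from_world"],3).tolist())
    for n in ("mandrel_center","spindle_mouth","home_mark","home_mark2","mandrel","rack","turntable"):
        print(n,[(np.round(d["at"],1).tolist(),round(d["confidence"],2)) for d in tip_of(c,n)][:5])
print(read_time_s(),read_eef_pos(),read_tcp_rot(),read_ft_force())
a=cv2.imread("pics/scene0.png");b=cv2.imread("pics/top0.png")
E
```

```text
pics
scene [[458.0, 0.0, 319.6], [0.0, 458.0, 195.6], [0.0, 0.0, 1.0]] [0.04124044 0.         0.         0.         0.        ] [[0.721, 0.693, -0.013, -0.399], [0.587, -0.621, -0.518, -0.293], [-0.367, 0.366, -0.855, 1.595], [0.0, 0.0, 0.0, 1.0]]
mandrel_center [([385.5, 128.5], 0.91), ([412.5, 152.1], 0.8), ([340.3, 118.9], 0.7), ([363.8, 98.0], 0.62), ([404.5, 98.7], 0.55)]
spindle_mouth [([256.9, 202.5], 0.75)]
home_mark [([272.4, 216.7], 0.95), ([377.5, 248.6], 0.7), ([242.5, 195.5], 0.64)]
home_mark2 [([272.4, 216.7], 0.95), ([377.5, 248.6], 0.7), ([242.5, 195.5], 0.64)]
mandrel [([410.6, 166.3], 0.97), ([404.5, 115.6], 0.89), ([379.1, 141.7], 0.86), ([359.7, 114.1], 0.73), ([334.6, 134.9], 0.66)]
rack [([365.4, 159.7], 0.93), ([273.0, 218.9], 0.61)]
turntable [([261.7, 218.0], 0.9), ([272.7, 217.2], 0.61)]
top [[366.8, 0.0, 320.4], [0.0, 366.8, 207.2], [0.0, 0.0, 1.0]] [-0.02786219  0.          0.          0.          0.        ] [[0.026, -0.999, 0.024, -0.045], [-0.983, -0.03, -0.182, 0.567], [0.182, -0.019, -0.983, 1.154], [0.0, 0.0, 0.0, 1.0]]
mandrel_center [([172.3, 221.5], 0.75), ([219.3, 174.0], 0.66), ([221.1, 211.0], 0.64), ([199.5, 249.5], 0.56), ([233.8, 253.3], 0.55)]
spindle_mouth [([355.5, 239.9], 0.94)]
home_mark [([364.3, 262.5], 0.76), ([437.6, 187.9], 0.74), ([351.6, 222.8], 0.64)]
home_mark2 [([364.3, 262.5], 0.76), ([437.6, 187.9], 0.74), ([351.6, 222.8], 0.64)]
mandrel [([207.1, 251.7], 0.88), ([224.7, 210.5], 0.85), ([226.2, 183.2], 0.77), ([243.0, 253.5], 0.7), ([180.7, 222.3], 0.62)]
rack [([246.0, 216.5], 0.84)]
turntable [([354.7, 241.0], 0.71)]
0.8 [ 0.22644822 -0.60932579  0.25030945] [9.84216999e-01 1.76965802e-01 2.42003132e-05 5.91162335e-05] [ 0.4497587   0.40555912 -0.36720678]
```

```bash
python3 - <<'E'
import cv2
b=cv2.imread("pics/top0.png")
cv2.imwrite("pics/top_crop.png",cv2.resize(b[150:290,130:400],None,fx=2.9,fy=2.9,interpolation=cv2.INTER_CUBIC))
E
```

```text
(no output)
```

View pics/scene0.png

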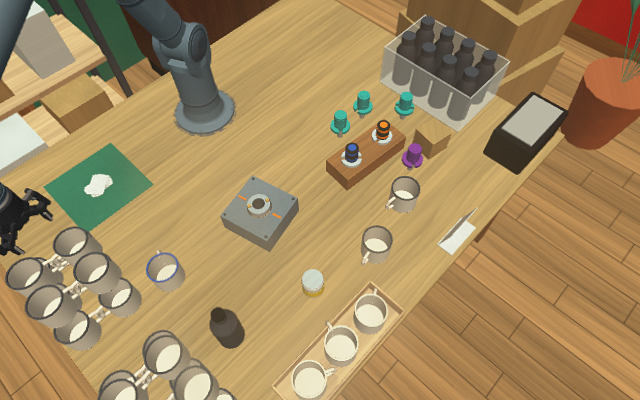

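View pics/top_crop.png

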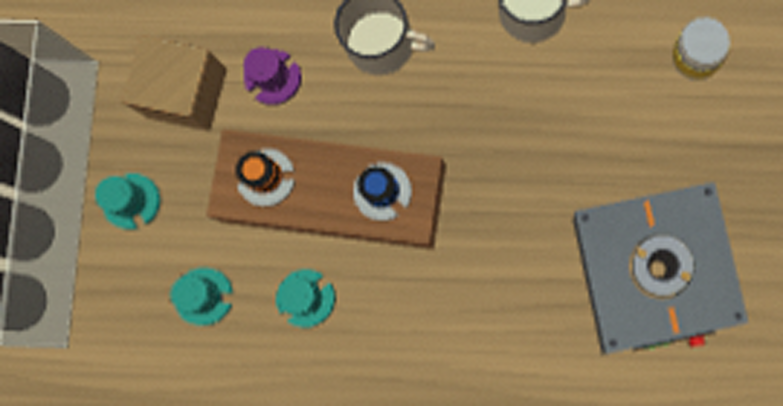

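The scene shows six mandrel shapes:
- The orange-banded one is in the rack, at scene (383,128) and top (218,209). It fits the description and is the one to take.
- The blue one is in the other hole, at scene (352,150).
- Turquoise look-alikes are at scene (340,119), (364,98) and (404,99).
- A purple look-alike is at scene (412,155).

The enlarged crop confirms the orange one. The housing marks show at crop (648,213) and (674,320), and the dogs at about (641,253) and (685,277).

```bash
cat > h.py <<'E'
from bench import *
import cv2, numpy as np
from scipy.spatial.transform import Rotation as R
def ray(p,uv):
    T=np.array(p["camera_from_world"]); n=cv2.undistortPoints(np.array([[uv]],float),np.array(p["K"]),np.array(p["dist_coeffs"]))[0,0]
    return -T[:3,:3].T@T[:3,3], T[:3,:3].T@np.array([n[0],n[1],1.])
def onz(p,uv,z):
    c,d=ray(p,uv); return c+d*(z-c[2])/d[2]
def tri(p1,u1,p2,u2):
    A=np.zeros((3,3));b=np.zeros(3)
    for p,u in((p1,u1),(p2,u2)):
        c,d=ray(p,u);d/=np.linalg.norm(d);M=np.eye(3)-np.outer(d,d);A+=M;b+=M@c
    return np.linalg.solve(A,b)
def proj(p,X):
    T=np.array(p["camera_from_world"]);return cv2.projectPoints(np.array(X,float).reshape(-1,3),cv2.Rodrigues(T[:3,:3])[0],T[:3,3],np.array(p["K"]),np.array(p["dist_coeffs"]))[0][:,0]
def down(yaw): # tool down, tool y (jaw) axis at world angle yaw+90
    return (R.from_euler('z',yaw)*R.from_euler('x',np.pi)).as_quat()
E
python3 - <<'E'
from h import *
s,t=camera_params("scene"),camera_params("top")
r=lambda v:np.round(v,4)
print("M",r(tri(s,[385.5,128.5],t,[221.1,211])),r(onz(s,[385.5,128.5],.095)),r(onz(t,[221.1,211],.095)))
print("S",r(tri(s,[256.9,202.5],t,[355.5,239.9])),r(onz(s,[256.9,202.5],.09)),r(onz(t,[355.5,239.9],.09)))
for u in([272.4,216.7],[242.5,195.5]):print("mark s",r(onz(s,u,.072)))
for u in([364.3,262.5],[351.6,222.8]):print("mark t",r(onz(t,u,.072)))
w=camera_params("wrist");T=np.array(w["camera_from_world"])
print(r(w["K"]),w["dist_coeffs"]); rot=R.from_quat(read_tcp_rot())
c=-T[:3,:3].T@T[:3,3];print("cam in tcp",r(rot.inv().apply(c-read_eef_pos())),r(rot.as_matrix().T@T[:3,:3].T))
print("dogs", [r(onz(t,[130+u/2.9,150+v/2.9],.097)) for u,v in((641,253),(685,277))])
print("rack dir: ",[r(onz(t,[130+u/2.9,150+v/2.9],.06)) for u,v in((222,130),(444,160))])
for y in np.arange(-3,3.2,.5):
  a=[inverse_kinematics(p,down(y)) for p in([.535,.29,.25],[.46,-.09,.3])]; print(round(y,2),[None if q is None else np.round(q,2).tolist() for q in a])
E
```

```text
M [0.5441 0.2925 0.0957] [0.5481 0.3025 0.095 ] [0.5382 0.2844 0.095 ]
S [ 0.4567 -0.1457  0.0913] [ 0.4529 -0.1497  0.09  ] [ 0.4598 -0.1414  0.09  ]
mark s [ 0.5097 -0.1453  0.072 ]
mark s [ 0.3954 -0.1571  0.072 ]
mark t [ 0.3908 -0.172   0.072 ]
mark t [ 0.5162 -0.1304  0.072 ]
[[357.1254   0.     316.1745]
 [  0.     357.1254 200.0014]
 [  0.       0.       1.    ]] [-0.03675277  0.          0.          0.          0.        ]
cam in tcp [ 0.0699 -0.0006 -0.1224] [[ 3.000e-04 -9.613e-01 -2.754e-01]
 [ 1.000e+00  2.000e-04  6.000e-04]
 [-6.000e-04 -2.754e-01  9.613e-01]]
dogs [array([ 0.467 , -0.1265,  0.097 ]), array([ 0.4425, -0.1742,  0.097 ])]
rack dir:  [array([0.5962, 0.3449, 0.06  ]), array([0.5694, 0.0931, 0.06  ])]
-3.0 [[0.29, 0.57, -1.14, 1.66, 0.54, 1.27, 0.75], [0.71, 0.02, -0.6, 1.93, 0.01, 1.19, 1.81]]
-2.5 [[0.34, 0.63, -1.24, 1.66, 0.61, 1.31, 1.19], [-1.03, -0.12, 1.09, 1.99, 0.11, 1.2, 2.23]]
-2.0 [[0.34, 0.63, -1.24, 1.66, 0.61, 1.31, 1.69], [-1.03, -0.12, 1.09, 1.99, 0.11, 1.2, 2.73]]
-1.5 [[0.34, 0.63, -1.24, 1.66, 0.61, 1.31, 2.19], None]
-1.0 [[-1.51, 0.72, 1.38, 1.74, -0.73, 1.32, -2.54], [0.47, 0.01, -0.36, 1.94, 0.0, 1.19, -2.47]]
-0.5 [[-1.13, 0.36, 0.7, 1.73, -0.25, 1.14, -2.42], [0.49, 0.01, -0.38, 1.94, 0.0, 1.19, -1.97]]
0.0 [[0.18, 0.48, -0.96, 1.67, 0.41, 1.22, -2.45], [0.51, 0.01, -0.4, 1.94, 0.0, 1.19, -1.47]]
0.5 [[0.14, 0.45, -0.9, 1.67, 0.38, 1.21, -1.92], [0.54, 0.01, -0.43, 1.94, 0.01, 1.19, -0.97]]
1.0 [[0.19, 0.48, -0.98, 1.67, 0.42, 1.22, -1.45], [0.57, 0.01, -0.47, 1.94, 0.01, 1.19, -0.47]]
1.5 [[0.23, 0.52, -1.05, 1.66, 0.47, 1.24, -0.99], [0.61, 0.02, -0.51, 1.94, 0.01, 1.19, 0.03]]
2.0 [[0.25, 0.53, -1.08, 1.66, 0.49, 1.25, -0.5], [0.65, 0.02, -0.55, 1.93, 0.01, 1.19, 0.53]]
2.5 [[0.27, 0.55, -1.12, 1.66, 0.52, 1.26, -0.02], [0.68, 0.02, -0.57, 1.93, 0.01, 1.19, 1.03]]
3.0 [[0.29, 0.57, -1.15, 1.66, 0.54, 1.27, 0.46], [0.73, 0.02, -0.62, 1.93, 0.01, 1.19, 1.53]]
```

```bash
cat > look.py <<'E'
from h import *
def look(tag,pos,yaws,names):
    for i,y in enumerate(yaws):
        move_ptp(pos,down(y)); pause(0.2); p=camera_params("wrist"); im=read_camera("wrist")
        cv2.imwrite(f"pics/{tag}{i}.png",im[:,:,::-1]); np.save(f"pics/{tag}{i}.npy",p,allow_pickle=True)
        for n,z in names:
            print(tag,i,n,[(np.round(d["at"],1).tolist(),round(d["confidence"],2),np.round(onz(p,d["at"],z),4).tolist()) for d in tip_of("wrist",n)[:4]])
E
python3 - <<'E'
from look import *
look("sp",[.456,-.146,.27],[0.6,2.9],[("spindle_mouth",.09),("home_mark",.072)])
look("ma",[.542,.291,.28],[2.9,0.6],[("mandrel_center",.095)])
print(read_time_s(),read_qpos())
ims=[cv2.imread(f"pics/{n}.png") for n in("sp0","sp1","ma0","ma1")]
c=[i[50:350,120:520] for i in ims]
cv2.imwrite("pics/w4.png",np.vstack([np.hstack(c[:2]),np.hstack(c[2:])]))
E
```

```text
sp 0 spindle_mouth [([318.6, 181.6], 0.64, [0.4569, -0.1484, 0.09])]
sp 0 home_mark [([295.8, 233.3], 0.88, [0.3992, -0.1615, 0.072]), ([623.8, 160.3], 0.73, [0.6308, -0.374, 0.072]), ([343.9, 111.0], 0.66, [0.5181, -0.1334, 0.072])]
sp 1 spindle_mouth [([313.9, 185.1], 0.79, [0.4586, -0.1483, 0.09])]
sp 1 home_mark [([280.6, 120.1], 0.75, [0.3988, -0.1637, 0.072]), ([342.5, 231.9], 0.6, [0.5141, -0.1339, 0.072])]
ma 0 mandrel_center [([318.7, 177.7], 0.93, [0.5409, 0.2924, 0.095]), ([478.3, 104.9], 0.81, [0.5124, 0.4374, 0.095]), ([225.1, 42.4], 0.75, [0.4151, 0.2462, 0.095]), ([356.5, 6.1], 0.74, [0.4147, 0.3541, 0.095])]
ma 1 mandrel_center [([158.0, 103.0], 0.82, [0.5218, 0.4383, 0.095]), ([284.9, 306.2], 0.69, [0.42, 0.2451, 0.095]), ([314.9, 176.0], 0.65, [0.5444, 0.2944, 0.095]), ([393.2, 56.8], 0.59, [0.6615, 0.2978, 0.095])]
9.4583 [-0.1699708   0.33536667 -0.48122634  1.63241894  0.16323892  1.2140694
 -1.65632293]
```

View pics/w4.png

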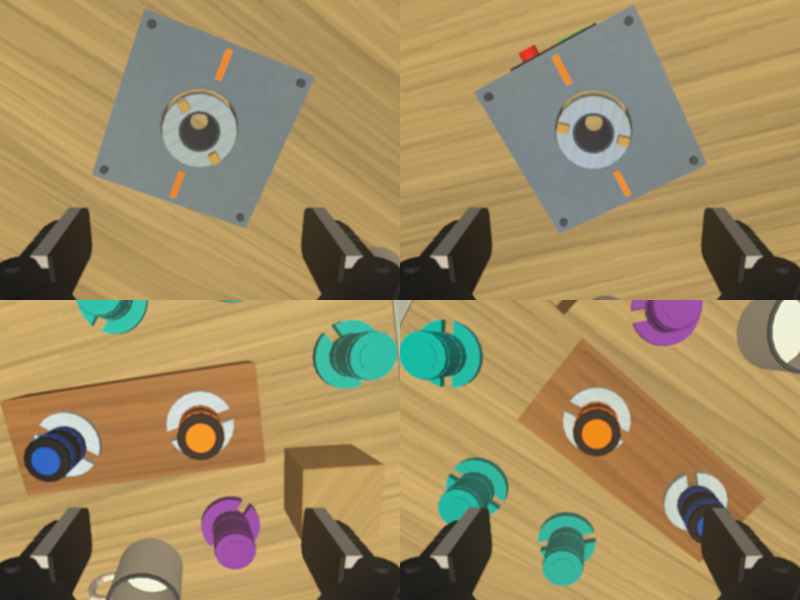

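The top row shows the spindle face with its brass dogs, at panel (183,105) and (214,158), and the two marks. The bottom row shows the orange mandrel in the rack, at panel (200,437), with its slot gaps visible in the flange rim. Next I'll measure these by colour.

```bash
cat > meas.py <<'E'
from h import *
def load(t):return cv2.imread(f"pics/{t}.png"),np.load(f"pics/{t}.npy",allow_pickle=True).item()
def blobs(im,lo,hi,amin):
    m=cv2.inRange(cv2.cvtColor(im,cv2.COLOR_BGR2HSV),lo,hi);n,_,st,ce=cv2.connectedComponentsWithStats(m)
    return [(ce[i],st[i,4]) for i in range(1,n) if st[i,4]>=amin]
def polar(im,p,c,z,r,ang):
    X=np.c_[c[0]+r*np.cos(ang),c[1]+r*np.sin(ang),np.full(len(ang),z)];uv=proj(p,X).astype(np.float32)
    return cv2.remap(im,uv[:,:1],uv[:,1:],cv2.INTER_LINEAR)[:,0].astype(float)
ang=np.radians(np.arange(0,360,2))
E
python3 - <<'E'
from meas import *
for t in("sp0","sp1"):
    im,p=load(t); hsv=cv2.cvtColor(im,cv2.COLOR_BGR2HSV)
    print(t,[(np.round(c,1).tolist(),a,np.round(onz(p,c,.072),4).tolist()) for c,a in blobs(im,(5,170,180),(18,255,255),60)])
    print("  brass",[(np.round(c,1).tolist(),a,np.round(onz(p,c,.0965),4).tolist()) for c,a in blobs(im[100:260,250:400],(12,110,120),(26,255,255),20) for c in [c+[250,100]]])
    # housing dark bore at mouth
    print("  bore",[(np.round(c+[250,100],1).tolist(),a) for c,a in blobs(im[100:260,250:400],(0,0,0),(180,255,80),100)])
for t in("ma0","ma1"):
    im,p=load(t)
    b=[(np.round(c,1).tolist(),a,np.round(onz(p,c,.12),4).tolist()) for c,a in blobs(im[100:330,250:400],(5,170,200),(20,255,255),200) for c in [c+[250,100]]];print(t,b)
    c=np.array(b[0][2]); sat=np.mean([cv2.cvtColor(polar(im,p,c,.07,r,ang)[None].astype(np.uint8),cv2.COLOR_BGR2HSV)[0,:,1].astype(float) for r in(.025,.027,.029)],0)
    print([(int(np.degrees(a)),int(s)) for a,s in zip(ang,sat) if s>60])
E
```

```text
sp0 [([343.3, 114.2], np.int32(173), [0.5156, -0.1346, 0.072]), ([296.6, 234.1], np.int32(132), [0.399, -0.1627, 0.072])]
  brass [([343.3, 114.5], np.int32(221), [0.5152, -0.1326, 0.0965]), ([390.5, 103.1], np.int32(146), [0.544, -0.1587, 0.0965]), ([303.4, 155.9], np.int32(96), [0.4691, -0.1247, 0.0965]), ([318.7, 170.7], np.int32(168), [0.4659, -0.1423, 0.0965]), ([334.0, 208.1], np.int32(94), [0.4462, -0.1719, 0.0965]), ([391.2, 241.7], np.int32(661), [0.4492, -0.2323, 0.0965]), ([296.5, 234.5], np.int32(157), [0.4074, -0.1585, 0.0965]), ([269.2, 252.7], np.int32(599), [0.3788, -0.1478, 0.0965])]
  bore [([319.1, 184.3], np.int32(807))]
sp1 [([281.5, 119.3], np.int32(174), [0.3983, -0.1627, 0.072]), ([341.9, 232.9], np.int32(129), [0.5149, -0.1347, 0.072])]
  brass [([391.7, 116.8], np.int32(609), [0.4168, -0.0729, 0.0965]), ([281.4, 119.3], np.int32(227), [0.3975, -0.1602, 0.0965]), ([313.2, 172.2], np.int32(151), [0.4461, -0.1457, 0.0965]), ([282.3, 177.8], np.int32(98), [0.4445, -0.1723, 0.0965]), ([343.3, 190.5], np.int32(94), [0.4677, -0.1245, 0.0965]), ([341.9, 232.9], np.i
[... 1194 characters left out ...]
, (166, 60), (168, 66), (170, 67), (172, 72), (174, 76), (176, 82), (178, 86), (180, 91), (182, 96), (184, 99), (186, 105), (188, 112), (190, 119), (192, 125), (194, 127), (196, 137), (198, 139), (200, 143), (202, 148), (204, 154), (206, 156), (208, 161), (210, 163), (212, 164), (214, 163), (216, 161), (218, 161), (220, 161), (222, 159), (224, 156), (226, 154), (228, 147), (230, 145), (232, 138), (234, 131), (236, 125), (238, 118), (239, 113), (242, 108), (244, 104), (246, 98), (248, 94), (250, 89), (252, 84), (254, 82), (256, 77), (258, 70), (260, 64), (262, 62), (266, 62), (268, 82), (270, 112), (272, 128), (274, 137), (276, 146), (278, 155), (280, 161), (282, 163), (284, 153), (286, 112)]
```

Wrist views from opposite yaws agree within 1 mm:
- **Mandrel axis:** (0.5442, 0.2929), slots at 97°.
- **Spindle:** (0.4569, −0.1485), dogs at 64.1°.
- **Marks:** 13.5°.

Next step is to grasp, lift and carry.

```bash
python3 - <<'E'
from h import *
M=[.5442,.2929];S=[.4569,-.1485];g=1.6
move_ptp([*M,.20],down(g)); move_gripper(.065,80)
movel([*M,.097],speed=.12); f0=read_ft_force()
move_gripper(0,80); print("gap",read_finger_gap(),"f",f0,read_ft_force(),read_eef_pos())
movel([*M,.25],speed=.15); print(read_ft_force(),read_finger_gap(),read_time_s())
movel([*S,.25],down(g-np.radians(97-64.1)),speed=.18); pause(.3)
p=camera_params("wrist");im=read_camera("wrist");cv2.imwrite("pics/carry.png",im[:,:,::-1]);np.save("pics/carry.npy",p,allow_pickle=True)
q=read_qpos();print(read_ft_force(),read_finger_gap(),read_eef_pos(),q,read_time_s())
E
```

```text
gap 0.03871447018607283 f [ 0.12895185  0.50697526 -0.32514387] [-0.41338278 -0.02973844  5.16011626] [0.54484993 0.29362804 0.09855453]
[ 0.67191389  0.70735771 -2.79765001] 0.03875416181815484 13.2
[-0.57538416 -0.28582517 -2.71150403] 0.03873842351553539 [ 0.45691032 -0.14840611  0.24999527] [ 0.53064453  0.07740154 -0.31394474  1.98045505  0.026898    1.08768908
 -0.33979699] 16.2
```

View pics/carry.png

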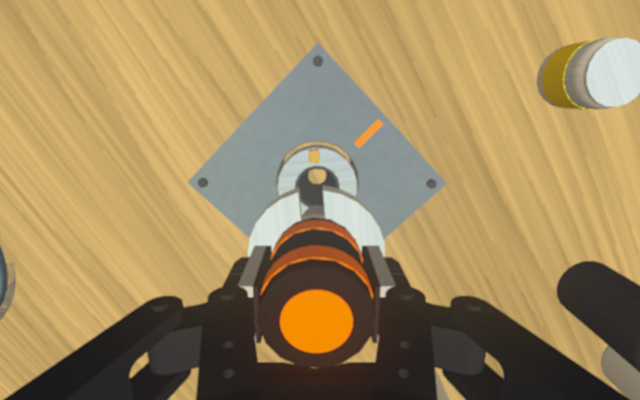

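The orange mandrel is held upright. Its front slot, at about (312,205), lines up with the dog at (314,156). I'll check the slot angle numerically, then lower with a force guard.

```bash
cat > lower.py <<'E'
from meas import *
S=np.array([.4569,-.1485])
def F(f0,n=3): return np.mean([read_ft_force() for _ in range(n)],0)-f0
def state(f0,t=""):
    e=read_eef_pos();f=F(f0);print(t,"t%.2f"%read_time_s(),"z%.4f"%e[2],"xy",np.round((e[:2]-S)*1e3,1),"f",np.round(f,1),"q7 %.3f"%read_qpos()[6],flush=True);return e,f
E
python3 - <<'E'
from lower import *
im,p=load("carry")
a=np.radians(np.arange(40,90,1.));
prof=np.mean([polar(im,p,S,.2225,r,a).mean(1) for r in(.0255,.0275,.0295)],0);print([(int(np.degrees(x)),int(v)) for x,v in zip(a,prof)])
f0=np.mean([read_ft_force() for _ in range(5)],0);np.save("f0.npy",f0)
q=down(1.6-np.radians(97-64.1))
movel([*S,.155],q,speed=.12);state(f0)
for z in np.arange(.151,.1249,-.002):
    movel([*S,z],q,speed=.04);e,f=state(f0,"%.4f"%z)
    if f[2]>4 or np.hypot(*f[:2])>8:break
E
```

```text
[(40, 219), (41, 219), (42, 219), (43, 218), (44, 217), (45, 216), (46, 215), (47, 214), (48, 214), (49, 215), (50, 215), (51, 213), (52, 199), (53, 166), (54, 118), (55, 84), (56, 75), (57, 75), (58, 76), (59, 76), (59, 77), (61, 77), (62, 78), (63, 78), (64, 79), (65, 79), (66, 80), (67, 81), (68, 84), (69, 90), (70, 100), (71, 110), (72, 123), (73, 139), (74, 157), (75, 173), (76, 191), (77, 209), (78, 218), (79, 219), (80, 218), (81, 218), (82, 217), (83, 216), (84, 215), (85, 215), (86, 214), (87, 214), (88, 214), (89, 215)]
 t17.14 z0.1557 xy [ 0.8 -0.2] f [1.1 0.7 0. ] q7 -0.385
0.1510 t17.39 z0.1513 xy [ 0.2 -0.1] f [-0.1  1.1  0.1] q7 -0.387
0.1490 t17.64 z0.1490 xy [-0.1  0. ] f [ 0.8  0.4 -0.7] q7 -0.389
0.1470 t17.89 z0.1468 xy [-0.2  0. ] f [ 0.9 -0.1  1.1] q7 -0.390
0.1450 t18.14 z0.1448 xy [-0.2  0. ] f [1.2 0.6 0.4] q7 -0.391
0.1430 t18.39 z0.1428 xy [-0.2  0.1] f [-0.3 -1.  -0.6] q7 -0.392
0.1410 t18.64 z0.1408 xy [-0.2  0. ] f [1.2 0.3 0.4] q7 -0.393
0.1390 t18.89 z0.1388 xy [-0.1  0. ] f [ 0.5 -0.2  0. ] q7 -0.395
0.1370 t19.14 z0.1368 xy [-0.2  0. ] f [ 1.6  0.6 -0.3] q7 -0.396
0.1350 t19.39 z0.1348 xy [-0.2  0. ] f [ 1.6  0.7 -0.1] q7 -0.397
0.1330 t19.64 z0.1328 xy [-0.2  0. ] f [ 0.3  1.1 -0.6] q7 -0.399
0.1310 t19.89 z0.1308 xy [-0.2  0. ] f [ 0.6  0.1 -0.2] q7 -0.400
0.1290 t20.14 z0.1289 xy [-0.  0.] f [-0.1  0.1 -0.7] q7 -0.401
0.1270 t20.39 z0.1284 xy [ 0.2 -0.1] f [-2.   0.6 10.1] q7 -0.403
```

Contact came at TCP z 0.1284. The grasp offset is about 3.5 mm, so the post's centre is at about 0.125, the home height. Resting on the dogs would have stopped it about 7 mm higher, so it dropped straight over them. I'll ease the pressure, then turn it clockwise.

```bash
python3 - <<'E'
from lower import *
f0=np.load("f0.npy"); y0=1.6-np.radians(97-64.1)
movel([*S,.1280],down(y0),speed=.02);pause(.4);state(f0,"eased")
q=np.array(inverse_kinematics([*S,.1280],down(y0)));print(np.round(q-read_qpos(),4))
for i in range(1,26):
    q[6]-=np.radians(2);move_j(q)
    e=read_eef_pos();f=F(f0);tq=read_ft_torque()
    if i%2==0 or i<4: print(i,"t%.2f z%.4f"%(read_time_s(),e[2]),np.round((e[:2]-S)*1e3,1),np.round(f,1),np.round(tq,2),flush=True)
    if f[2]>15 or np.hypot(*f[:2])>20: print("STOP",f);break
np.save("q.npy",q)
p=camera_params("wrist");im=read_camera("wrist");cv2.imwrite("pics/turned.png",im[:,:,::-1]);np.save("pics/turned.npy",p,allow_pickle=True)
E
```

```text
eased t21.04 z0.1284 xy [ 0.5 -0.1] f [-0.2 -0.3  7.9] q7 -0.402
[-0.      0.0003  0.      0.0008  0.     -0.0003  0.    ]
1 t21.29 z0.1284 [ 0.3 -0.3] [-1.3  0.3  7.6] [0.09 0.38 0.03]
2 t21.54 z0.1284 [ 0.4 -0.4] [ 0.1 -1.   7.7] [-0.02  0.27  0.13]
3 t21.79 z0.1284 [ 0.5 -0.4] [ 0.2 -1.   8.9] [-0.05  0.28  0.09]
4 t22.04 z0.1284 [ 0.5 -0.4] [-0.2 -0.5  8.7] [-0.01  0.28  0.17]
6 t22.54 z0.1284 [ 0.5 -0.4] [-0.8  0.3  8.3] [-0.03  0.28  0.14]
8 t23.04 z0.1284 [ 0.5 -0.4] [ 0.7 -0.1  7.2] [-0.03  0.29  0.19]
10 t23.54 z0.1284 [ 0.5 -0.5] [-0.3 -1.3  7.4] [-0.01  0.22  0.11]
12 t24.04 z0.1284 [ 0.5 -0.5] [0.1 0.1 6.8] [0.02 0.23 0.11]
14 t24.54 z0.1285 [ 0.5 -0.5] [ 0.5 -0.5  8.2] [-0.08  0.23  0.08]
16 t25.04 z0.1285 [ 0.6 -0.5] [ 0.4 -0.3  7.6] [-0.04  0.23  0.18]
18 t25.54 z0.1284 [ 0.6 -0.5] [-0.3 -1.2  7.8] [-0.03  0.24  0.16]
20 t26.04 z0.1284 [ 0.6 -0.5] [-0.6 -1.9  7.4] [-0.04  0.26  0.11]
22 t26.54 z0.1284 [ 0.6 -0.6] [ 0.1 -0.5  8.5] [-0.03  0.18  0.05]
24 t27.04 z0.1284 [ 0.6 -0.6] [-0.1  0.   8. ] [-0.09  0.1   0.09]
```

View pics/turned.png

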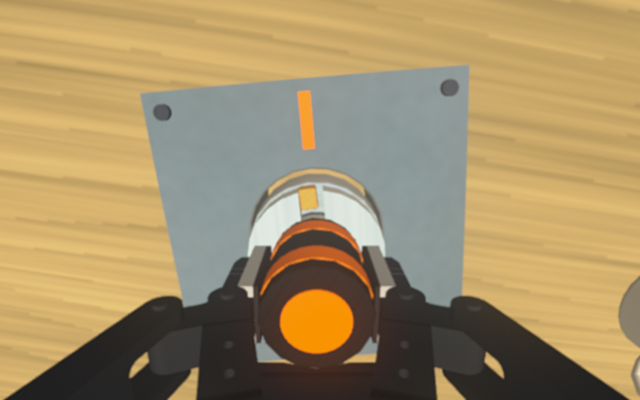

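The slot, with the brass dog in it at (308,200), lines up with the orange mark at (306,120). I'll release, retreat and check from above at opposite yaws.

```bash
python3 - <<'E'
from look import *
from lower import *
f0=np.load("f0.npy");e=read_eef_pos();ya=1.6-np.radians(97-64.1)-np.radians(50)
move_gripper(.07);state(f0,"open");movel([*e[:2],.20],speed=.08)
look("fin",[*S,.27],[ya,ya+2.3],[("home_mark",.072),("mandrel_center",.125)])
for t in("fin0","fin1"):
    im,p=load(t)
    mk=[onz(p,c,.072) for c,a in blobs(im,(5,170,180),(18,255,255),60)];print([np.round(m,4).tolist() for m in mk])
    b=[(np.round(onz(p,c,.15),4).tolist(),int(a)) for c,a in blobs(im,(5,170,200),(20,255,255),250)];print("post",b)
    a=np.radians(np.arange(0,360,1.));s=np.mean([cv2.cvtColor(polar(im,p,S,.1,r,a)[None].astype(np.uint8),cv2.COLOR_BGR2HSV)[0,:,1].astype(float) for r in(.024,.0265,.029)],0)
    print([(int(round(np.degrees(x))),int(v)) for x,v in zip(a,s) if v>80])
print(read_time_s())
ims=[cv2.resize(cv2.imread(f"pics/fin{i}.png")[90:310,200:440],None,fx=1.66,fy=1.66) for i in(0,1)]
cv2.imwrite("pics/fin.png",np.hstack(ims))
E
```

```text
open t27.75 z0.1276 xy [-0.3  0.2] f [ 0.6 -0.9  3.1] q7 -1.274
fin 0 home_mark [([315.0, 108.5], 0.68, [0.515, -0.1372, 0.072]), ([321.5, 236.1], 0.64, [0.3989, -0.1614, 0.072])]
fin 0 mandrel_center [([317.0, 190.8], 0.79, [0.4562, -0.1481, 0.125]), ([318.7, 161.9], 0.24, [0.4785, -0.1459, 0.125])]
fin 1 home_mark [([365.9, 212.8], 0.79, [0.5133, -0.1337, 0.072])]
fin 1 mandrel_center [([315.0, 191.3], 0.87, [0.456, -0.1486, 0.125])]
[[0.5155, -0.1347, 0.072], [0.4346, -0.1527, 0.072], [0.3983, -0.1629, 0.072]]
post [([0.4566, -0.1488, 0.15], 852)]
[(8, 86), (9, 117), (10, 143), (11, 154), (12, 159), (13, 159), (14, 158), (15, 158), (16, 159), (17, 158), (18, 157), (19, 158), (20, 158), (21, 157), (22, 149), (23, 128), (24, 95), (155, 82), (156, 87), (157, 93), (158, 100), (159, 105), (160, 115), (161, 124), (162, 130), (163, 135), (164, 139), (165, 142), (166, 146), (167, 148), (168, 156), (169, 163), (170, 171), (171, 175), (172, 181), (173, 186), (174, 191), (175, 193), (176, 196), (177, 199), (178, 201), (179, 204), (180, 206), (181, 205), (182, 206), (183, 207), (184, 208), (1
[... 1076 characters left out ...]
 (294, 133), (295, 136), (296, 139), (297, 146), (298, 150), (299, 154), (300, 158), (301, 166), (302, 171), (303, 174), (304, 177), (305, 180), (306, 184), (307, 186), (308, 187), (309, 189), (310, 189), (311, 189), (312, 190), (313, 190), (314, 190), (315, 192), (316, 193), (317, 194), (318, 194), (319, 193), (320, 192), (321, 190), (322, 189), (323, 189), (324, 189), (325, 187), (326, 186), (327, 184), (328, 182), (329, 178), (330, 176), (331, 174), (332, 172), (333, 172), (334, 167), (335, 160), (336, 152), (337, 147), (338, 143), (339, 142), (340, 139), (341, 137), (342, 135), (343, 132), (344, 125), (345, 120), (346, 114), (347, 107), (348, 97), (349, 93), (350, 83), (351, 82)]
31.8583
```

View pics/fin.png

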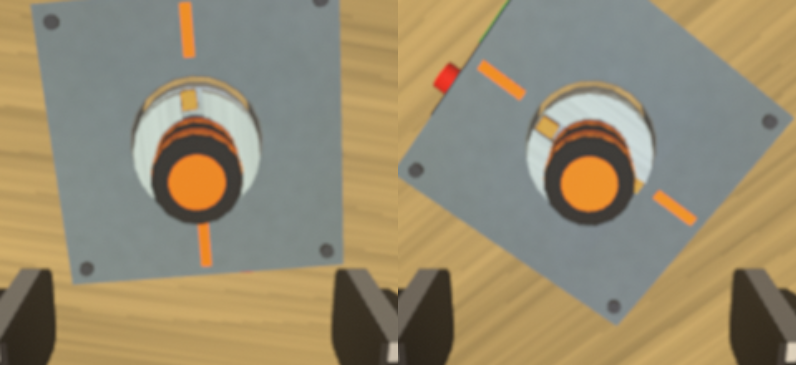

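Slots are at about 15.6° and the marks at 13.5°, so the error is about 0.04 rad. The post is on the axis within 1 mm, and the height agrees from both views.

```bash
python3 -c "
from bench import *
sign_off();print(read_time_s())"
```

```text
the job is handed in; nothing more can be done
the job is handed in; nothing more can be done
```

The orange mandrel is seated fully home in the spindle, turned to the marks and released. I handed the job in at about 32 s; the robot gave no verdict.

- **Seating:** I took it from the rack and lined its slots up with the dogs using wrist-camera measurements. It dropped straight over the dogs at about 0.88 rad from the marks, so no searching turn was needed. The first contact peaked at about 10 N, and I eased that to about 8 N.
- **Turning:** I turned it 50° clockwise in 2° steps, with the dogs carrying the spindle round.
- **Final check:** After letting go, two wrist views put the slots about 2° (0.04 rad) from the marks and the post within about 1 mm of the spindle axis. The height matches home, and a brass dog shows in a slot in both views.
- **Disagreements and gaps:** The turning torque at the wrist read about 0.05–0.19 N m, below the stated 0.4 N m brake, but the pictures show the dogs turned with the mandrel. The first scene and top estimates differed by about 10–20 mm, so I used the wrist views instead. I did not measure the bystanders again at the end; no unexpected contact force showed in the readings I took.

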